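# Rub check round a woofer cone

### The job

The large woofer on the bench has just had its voice coil re-centred; check it for rubbing. With the closed fingertips press lightly on the bare cone next to the tag strip, midway between dust cap and rubber surround, and in one unbroken stroke run them clockwise (seen from above) all the way round the cone and back to the tag strip, keeping the cone pushed in a few millimetres the whole way without bottoming it. Do not touch the dust cap or the surround, do not lift or shift the woofer or disturb the other things, and lift off at the tag strip so that the cone springs back out.

Things in the scene. Friction and masses are not known exactly. Their poses are not given: they have to be found in the camera images.
- woofer: Biggest round thing on the bench: loose 2 kg loudspeaker lying on its magnet (124 mm across), cone up, 262 mm across, 106 high. Origin: centre of the underside; z up; +x towards the black tag strip (two brass lugs, sticks out 25 mm past the rim, 104 high). Clockwise from above: from +x towards -y. By radius, mm: dust cap to 34, bare cone 34-95, surround 95-112, flat grey steel rim 112-131.
- cone (a joint): How far the paper cone is pushed in, straight down, in m: 0 at rest, bottoms at 0.012. A spring brings it back: about 1 N to start it, then 0.8 N per mm (5 N at 5 mm). It goes down as a whole, the same wherever pressed, and takes the dust cap with it; the surround stays.
- tag_spot (a point): Start and finish: point on the cone's upper face at rest, 64 mm from the axis towards the tag strip, 91 mm above the bench; fixed to the frame. The cone is a shallow funnel: 82 mm high at radius 34, rising 0.3 mm per mm of radius, 100 at radius 95, so a broad fingertip's outer edge touches first. Thin rings and two flat black eyelets on it are only marks.
- dust_cap: The domed paper cap in the middle of the cone, 68 mm across, its top 95 mm above the bench (13 mm above its edge). Origin: on the speaker's axis at the height of its edge; moves with the cone.
- surround: The black rubber half-roll round the cone, radius 95 to 112 mm, top 107 mm above the bench. Its origin is the woofer's origin.
- small_speaker: A small loudspeaker, 102 mm across, 50 mm high, loose, facing up; only a bystander. Origin: centre of its underside.
- solder_spool: Spool of solder standing on end, 54 mm across, 41 mm high. Origin: centre of its underside.
- tape_roll: Roll of paper tape lying flat, 104 mm across, 24 mm high. Origin: centre of its underside.
- screw_jar: Clear jar of screws with a white lid, 62 mm across, 70 mm high. Origin: centre of its underside.
- cleaner_bottle: White bottle of contact cleaner with a black cap, 52 mm across, 135 mm high. Origin: centre of its underside.
- screwdriver: Screwdriver with a black handle lying on the bench, 200 mm long. Origin: on its underside, about the middle; x along it towards the blade.
- capacitor: Black can capacitor standing terminals up, 35 mm across, 56 mm high. Origin: centre of its underside.

How it is judged:
On the way, in this order (a step that is already met when the one before it is completed fails the run):
1. fingers on the bare cone at the tag strip, the cone pushed in 1 to 11.5 mm (x of the grasp point in the frame of woofer between 0.044 and 0.084 m and y of the grasp point in the frame of woofer between -0.02 and 0.02 m and value of joint cone between 0.001 and 0.0115 m), for 0.05 s.
2. fingers an eighth of the way round clockwise, the cone pushed in 1 to 11.5 mm (x of the grasp point in the frame of woofer between 0.0253 and 0.0653 m and y of the grasp point in the frame of woofer between -0.0653 and -0.0253 m and value of joint cone between 0.001 and 0.0115 m), for 0.05 s.
3. fingers a quarter round, the cone pushed in 1 to 11.5 mm (x of the grasp point in the frame of woofer between -0.02 and 0.02 m and y of the grasp point in the frame of woofer between -0.084 and -0.044 m and value of joint cone between 0.001 and 0.0115 m), for 0.05 s.
4. fingers three eighths round, the cone pushed in 1 to 11.5 mm (x of the grasp point in the frame of woofer between -0.0653 and -0.0253 m and y of the grasp point in the frame of woofer between -0.0653 and -0.0253 m and value of joint cone between 0.001 and 0.0115 m), for 0.05 s.
5. fingers half round, opposite the tag strip, the cone pushed in 1 to 11.5 mm (x of the grasp point in the frame of woofer between -0.084 and -0.044 m and y of the grasp point in the frame of woofer between -0.02 and 0.02 m and value of joint cone between 0.001 and 0.0115 m), for 0.05 s.
6. fingers five eighths round, the cone pushed in 1 to 11.5 mm (x of the grasp point in the frame of woofer between -0.0653 and -0.0253 m and y of the grasp point in the frame of woofer between 0.0253 and 0.0653 m and value of joint cone between 0.001 and 0.0115 m), for 0.05 s.
7. fingers three quarters round, the cone pushed in 1 to 11.5 mm (x of the grasp point in the frame of woofer between -0.02 and 0.02 m and y of the grasp point in the frame of woofer between 0.044 and 0.084 m and value of joint cone between 0.001 and 0.0115 m), for 0.05 s.
8. fingers seven eighths round, the cone pushed in 1 to 11.5 mm (x of the grasp point in the frame of woofer between 0.0253 and 0.0653 m and y of the grasp point in the frame of woofer between 0.0253 and 0.0653 m and value of joint cone between 0.001 and 0.0115 m), for 0.05 s.
9. fingers back at the tag strip, the cone pushed in 1 to 11.5 mm (all of step 1), for 0.05 s.
At the end, for the whole second after the job is handed in: The cone has sprung back out (within 1 mm of rest) after the full stroke, the woofer lies level and still within 20 mm of where it was, and the seven other things are within 30 mm of where they were (value of joint cone below 0.001 m and distance of woofer from where it was at the start of the episode below 0.02 m and angle between woofer's own z axis and vertical below 0.05 rad and linear speed of woofer below 0.01 m/s and distance of each of small_speaker, solder_spool, tape_roll, screw_jar, cleaner_bottle, screwdriver, capacitor from where it was at the start of the episode below 0.03 m); the robot touches nothing.
It fails at once if the cone is bottomed (pushed in more than 11.5 mm of its 12) (value of joint cone above 0.0115 m).
It fails at once if the dust cap or the surround is touched (more than 0.5 N) (contact force between the fingers and dust_cap above 0.5 N or contact force between the fingers and surround above 0.5 N).
It fails at once if the fingertips are lifted off in mid-stroke: low over the cone, more than 70 mm from the tag-strip spot, with the cone not pushed in (value of joint cone below 0.0005 m and horizontal distance between the grasp point and tag_spot above 0.07 m and x of the grasp point in the frame of woofer between -0.09 and 0.09 m and y of the grasp point in the frame of woofer between -0.09 and 0.09 m and z of the grasp point in the frame of woofer below 0.135 m).
It fails at once if the woofer is lifted, tipped or shoved (distance of woofer from where it was at the start of the episode above 0.02 m or angle between woofer's own z axis and vertical above 0.12 rad).
It fails at once if a bystander is moved more than 30 mm (distance of any of small_speaker, solder_spool, tape_roll, screw_jar, cleaner_bottle, screwdriver, capacitor from where it was at the start of the episode above 0.03 m).
It also fails if it takes over 64 s, if anything falls off the work surface, if the arm or the gripper's body presses on something with over 40 N, if the wrist force passes 120 N, or if a joint passes its speed limit or range.

### The arm

A 7-joint arm with a two-finger parallel gripper is mounted at the origin on the work surface. World frame = base frame: x ahead of the robot, y to its left, z up, the work surface at z = 0. Lengths are in m, angles in rad, forces in N, time in s.
With the tool pointing down it reaches from about 0.4 to 0.85 m from the base axis. Payload 4.5 kg.
Tool frame: the origin (TCP) lies midway between the tips of the shut fingers; the grasp point (between the pads) lies 19 mm behind it (bot.tcp_to_grasp is the y of the grasp point in the tool frame, in m); y points along the fingers, x is the direction in which the jaws open and shut, and the axes are right-handed (so a half turn about y gives the same grasp; the last joint's range is limited). The gripper opens to 88 mm and grips with 3 to 60 N. Pads are 18 mm wide; open, the fingers measure 123 mm over their backs; the gripper's body (75 mm by 187 mm) begins 45 mm behind the grasp point.
Start: joints at [1.189, 0.689, -0.195, 1.565, 0.157, 0.902, -0.215], TCP at [0.252, -0.572, 0.239] pointing down, gripper open.
Joint ranges: [-3.01, 3.01], [-0.46, 2.08], [-1.47, 1.51], [0.13, 2.56], [-1, 4.14], [0.04, 2.09], [-2.66, 2.66]. Speed limits (rad/s): [2.57, 2.57, 3.14, 3.14, 3.14, 3.14, 3.14].

### API

Orientations are given as [roll, pitch, yaw] about the fixed x, y, z axes, in that order (R = Rz(yaw) Ry(pitch) Rx(roll)).
In Python, from bench import bot gives the robot as it stands.
- The arm moves only by the shell command python3 -m inch 'ROWS' [FORCE]. ROWS is JSON, a list of rows, each an object with "linear": the shift along the tool's x, y, z in mm, a list of three; "dr": the turn, a rotation vector about the tool's x, y, z in rad, a list of three; "grip": the gripper command: -1 is shut, 1 is fully open, values between are in proportion. In form: [{"linear": [x, y, z], "dr": [ax, ay, az], "grip": grip}, ...]. A call has 1 to 20 rows; each row shifts and turns the commanded pose from where the row before left it, along the tool's axes as they then stand; what a row does not reach is not made up. A row lasts 1/12 s, in which the tool goes at most 41.7 mm and 7.16 degrees, less where a joint would pass 70% of its speed; a pose out of reach is approached as far as the arm can. A call is refused whole if a number of a shift passes 41.7 or a number of a turn 0.125, either way. A call with a gripper value outside its range is refused whole. The fingers move at their own pace and stop on an object; FORCE is the grip in N (left out, the last holds). Time passes only in rows, so rows that do not move let the fingers close. It gives the time, the measured TCP pose, the force and the opening at its end, in the units of the state.
- bot.get_obs(): the state, without advancing time (a new reading comes with each control period).
- bot.snapshot(name): name is "scene" or "top" or "wrist"; returns a dict with "color" (480x640x3 uint8, blue, green, red), "fx", "fy", "cx", "cy" (pixels), "R" (3x3) and "t" (3): a world point X has camera coordinates R X + t; the wrist camera has in their place "tool_from_camera" (4x4, takes a point from camera to tool coordinates, whose origin is the TCP and whose axes are the tool frame's). Camera axes: x right, y down, z forward; pixel columns grow to the right and rows downward; lengths in m; the calibration is good to about 2 mm. The wrist camera is an equidistant fisheye: a pixel r from the principal point sees the ray r / f radians off the axis. A picture is of the moment at which its call begins: read the wrist's pose just before it. There is no depth.
- bot.sign_off(): hands the job in, once; it reports no verdict.
The state is a dict: "t": time; "q": joint angles; "qvel": joint speeds; "effort": joint torques, N m; "eef_pos": TCP position; "orientation": TCP orientation; "contact_force": force on the tool from outside, world axes, zero at the start; "moment": the same for the moment, N m; "grip_width": finger opening in m.
Only numpy, scipy, OpenCV 4.12 (cv2) and the standard library are available. Lean on these libraries where they do the work, as an engineer would, in place of code of your own. Each camera call takes 0.05 s, during which the arm holds its last target.

## Working session

There is one attempt and no reset: what is moved stays moved. The work goes in short steps, Python scripts to look and compute and a shell command to move; the robot and the scene stay as the last step left them, time stands still between calls to the robot, and variables do not carry over. Pictures are saved under pics/ and viewed, and the job is handed in when it is done.

```bash
mkdir -p pics; ls
python3 - <<'E'
from bench import bot
import cv2
o=bot.get_obs(); print(o); print(bot.tcp_to_grasp)
for n in ("scene","top"):
    s=bot.snapshot(n); cv2.imwrite(f"pics/{n}0.png",s["color"]); print(n,s["fx"],s["fy"],s["cx"],s["cy"],s["R"],s["t"])
E
```

```text
pics
{'t': 0.0, 'q': array([ 1.18880058,  0.69001595, -0.19453241,  1.56634177,  0.15730744,
        0.90252067, -0.21509486]), 'qvel': array([ 0.0008363 ,  0.00035208,  0.00146717, -0.00085816, -0.00206286,
        0.00076418,  0.00068669]), 'effort': array([-1.69299888e-04, -5.27553892e+01, -1.26667678e+00, -1.53426343e+01,
       -5.25800174e-02,  6.79525387e-03,  1.64595981e-04]), 'eef_pos': array([ 0.25214935, -0.5711755 ,  0.23789117]), 'orientation': array([-1.5709275 ,  0.00188698, -1.15489259]), 'contact_force': array([0.38580379, 0.12839578, 0.28998735]), 'moment': array([-0.03826995, -0.01521331,  0.00723398]), 'grip_width': 0.0880421471146617}
-0.0187
scene 488.66909434073295 488.66909434073295 319.40840654786825 240.82641313062237 [[ 0.70141976  0.71273321  0.00465651]
 [ 0.51258515 -0.49988769 -0.69811802]
 [-0.49524417  0.49206063 -0.71596756]] [-0.39980328 -0.26732202  1.44257594]
top 536.3225908212743 536.3225908212743 322.9974341287093 241.3107973462721 [[ 9.27451143e-03 -9.99956224e-01  1.23873495e-03]
 [-9.97678967e-01 -9.33694638e-03 -6.74499886e-02]
 [ 6.74586019e-02 -6.10294115e-04 -9.97721887e-01]] [-0.02800968  0.59966759  1.41892099]
```

View pics/scene0.png

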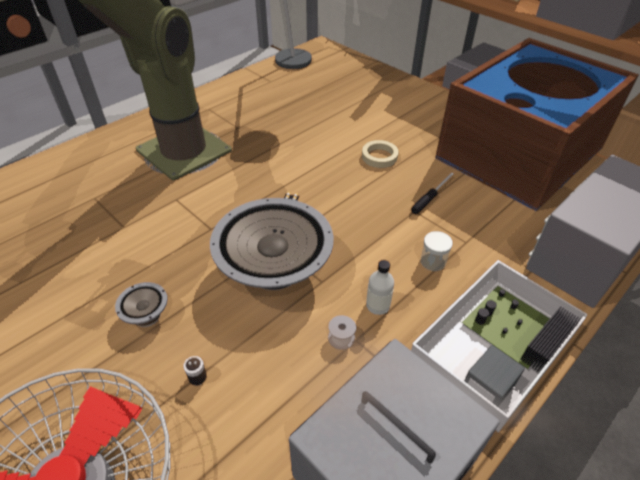

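View pics/top0.png

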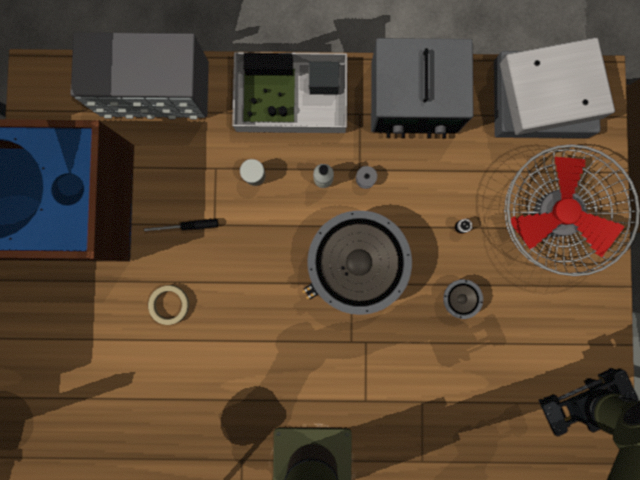

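The scene view shows the woofer at about (272,243), with its tag strip at (291,197). In the top view the woofer is at about (359,262), with the tag strip at lower left, about (310,292). Next I'll fit it precisely.

```bash
cat > h.py <<'E'
import numpy as np, cv2
def ray(s,u,v,z):
    d=s["R"].T@np.array([(u-s["cx"])/s["fx"],(v-s["cy"])/s["fy"],1.]); c=-s["R"].T@s["t"]
    return c+d*(z-c[2])/d[2]
def proj(s,X):
    x=(s["R"]@np.atleast_2d(X).T).T+s["t"]
    return np.c_[s["fx"]*x[:,0]/x[:,2]+s["cx"],s["fy"]*x[:,1]/x[:,2]+s["cy"]]
E
python3 - <<'E'
from bench import bot
from h import *
from scipy.optimize import least_squares, minimize
for n,c0 in (("top",(359,262)),("scene",(272,240))):
    s=bot.snapshot(n); g=cv2.GaussianBlur(s["color"],(0,0),1.0).astype(float)
    C=ray(s,*c0,.1)
    a=np.linspace(0,2*np.pi,180,endpoint=False)
    f=g.mean(2).astype(np.float32)
    def samp(x,y,r,z):
        P=proj(s,np.c_[x+r*np.cos(a),y+r*np.sin(a),np.full(180,z)]).astype(np.float32)
        return cv2.remap(f,P[:,:1],P[:,1:],1).ravel()
    # edge surround(black)->rim (grey) at r=112, z .106
    best=lambda p: -np.mean(np.clip(samp(p[0],p[1],.119,.106)-samp(p[0],p[1],.105,.106),0,60))
    gx=[(best((C[0]+i,C[1]+j)),C[0]+i,C[1]+j) for i in np.arange(-.02,.02,.001) for j in np.arange(-.02,.02,.001)]
    gx.sort(); top=np.array(gx[:15]); print(n,C,top[:3],top[:,1:].mean(0))
    c=top[:,1:].mean(0)
    im=cv2.resize(s["color"],None,fx=4,fy=4,interpolation=cv2.INTER_CUBIC)
    for r,z in((.131,.106),(.112,.106),(.095,.1),(.034,.082)):
        P=proj(s,np.c_[c[0]+r*np.cos(a),c[1]+r*np.sin(a),np.full(180,z)])*4+1.5
        cv2.polylines(im,[P.astype(int)],True,(0,255,0),1)
    u,v=(proj(s,np.array([*c,.1]))[0]*4).astype(int)
    cv2.imwrite(f"pics/fit_{n}.png",im[v-300:v+300,u-350:u+350])
    print((u-350)/4,(v-300)/4)
E
```

```text
top [ 0.54294287 -0.11387115  0.1       ] [[-60.           0.54094287  -0.11487115]
 [-60.           0.54094287  -0.11387115]
 [-60.           0.54194287  -0.11587115]] [ 0.54254287 -0.11413782]
271.5 187.0
scene [ 0.54182116 -0.115297    0.1       ] [[-60.           0.53782116  -0.118297  ]
 [-60.           0.53782116  -0.117297  ]
 [-60.           0.53782116  -0.116297  ]] [ 0.53888783 -0.11696367]
183.0 164.5
```

View pics/fit_top.png

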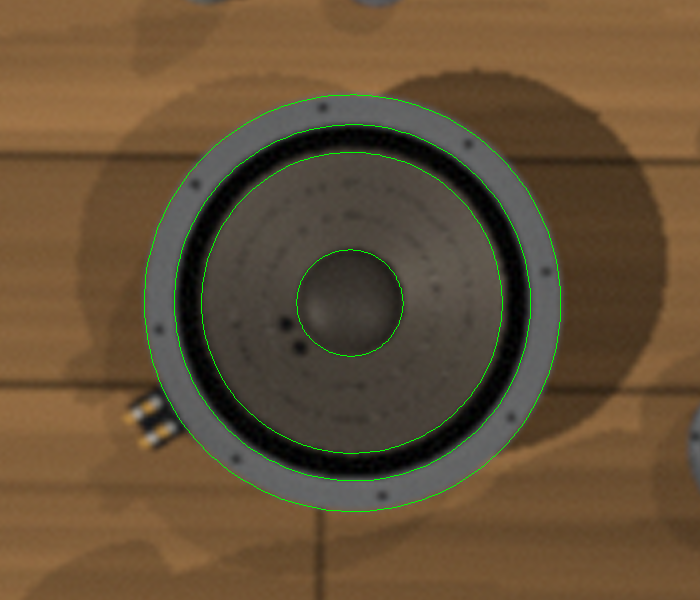

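View pics/fit_scene.png

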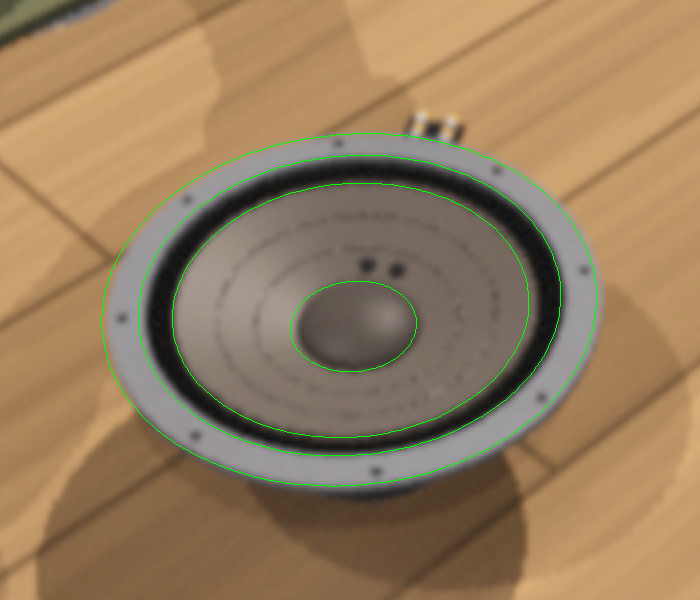

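Run:
```python
from bench import bot
from h import *
from scipy.optimize import minimize
a=np.linspace(0,2*np.pi,180,endpoint=False)
res={}
for n,c0 in (("top",(.5425,-.114)),("scene",(.539,-.117))):
    s=bot.snapshot(n); f=cv2.GaussianBlur(s["color"],(0,0),.7).mean(2).astype(np.float32)
    def samp(p,r,z):
        P=proj(s,np.c_[p[0]+r*np.cos(a),p[1]+r*np.sin(a),np.full(180,z)]).astype(np.float32)
        return np.clip(cv2.remap(f,P[:,:1],P[:,1:],1).ravel(),0,110)
    cost=lambda p: np.mean([samp(p,r,.106).mean() for r in (.098,.1,.104,.107,.110)])
    g=minimize(cost,c0,method="Nelder-Mead",options=dict(initial_simplex=[(c0[0],c0[1]),(c0[0]+.004,c0[1]),(c0[0],c0[1]+.004)]))
    res[n]=g.x; print(n,g.x,g.fun)
    if n=="top":
        for (u,v),z in (((155,422),.104),((148,408),.104),((160,437),.104),((293,336),.086)):
            X=ray(s,271.5+u/4,187+v/4,z); d=X[:2]-g.x; print(X,np.hypot(*d),np.degrees(np.arctan2(d[1],d[0])))
    else:
        for (u,v),z in (((436,130),.104),((383,268),.086)):
            X=ray(s,183+u/4,164.5+v/4,z); d=X[:2]-g.x; print(X,np.hypot(*d),np.degrees(np.arctan2(d[1],d[0])))
```

```text
top [ 0.54357228 -0.11413358] 20.445819854736328
[0.4651343  0.00843804 0.104     ] 0.14552085066649334 122.61663622652988
[0.47384793 0.01292854 0.104     ] 0.1449353920184243 118.75543571910289
[0.45579219 0.00519945 0.104     ] 0.14814086150142938 126.33779851651495
[ 0.52006558 -0.07857763  0.086     ] 0.04262382483329969 123.4694289671027
scene [ 0.54279501 -0.11751031] 48.75580596923828
[0.47097829 0.00717692 0.104     ] 0.1438907469912044 119.94086140356136
[ 0.52117836 -0.07906501  0.086     ] 0.044105789651818314 119.34775000286697
```

Both views put the centre within about 3 mm of (0.543, −0.115), with the tag strip at about 122°. I'll shut the gripper and turn the tool so its x and z match world x and y.

```bash
python3 -m inch '[{"linear":[0,0,0],"dr":[0,-0.1155,0],"grip":-1},{"linear":[0,0,0],"dr":[0,-0.1155,0],"grip":-1},{"linear":[0,0,0],"dr":[0,-0.1155,0],"grip":-1},{"linear":[0,0,0],"dr":[0,-0.1155,0],"grip":-1},{"linear":[0,0,0],"dr":[0,-0.1155,0],"grip":-1},{"linear":[0,0,0],"dr":[0,-0.1155,0],"grip":-1},{"linear":[0,0,0],"dr":[0,-0.1155,0],"grip":-1},{"linear":[0,0,0],"dr":[0,-0.1155,0],"grip":-1},{"linear":[0,0,0],"dr":[0,-0.1155,0],"grip":-1},{"linear":[0,0,0],"dr":[0,-0.1155,0],"grip":-1},{"linear":[0,0,0],"dr":[0,0,0],"grip":-1},{"linear":[0,0,0],"dr":[0,0,0],"grip":-1}]' 20
```

```text
t: 1.3
eef_pos: [0.2523, -0.5718, 0.2386]
orientation: [-1.57, -0.0, -0.003]
contact_force: [-0.6, 0.0, 0.5]
grip_width: 0.01
```

```bash
python3 -m inch '[{"linear":[13,0,26],"dr":[0,0,0],"grip":-1},{"linear":[13,0,26],"dr":[0,0,0],"grip":-1},{"linear":[13,0,26],"dr":[0,0,0],"grip":-1},{"linear":[13,0,26],"dr":[0,0,0],"grip":-1},{"linear":[13,0,26],"dr":[0,0,0],"grip":-1},{"linear":[13,0,26],"dr":[0,0,0],"grip":-1},{"linear":[13,0,26],"dr":[0,0,0],"grip":-1},{"linear":[13,0,26],"dr":[0,0,0],"grip":-1},{"linear":[13,0,26],"dr":[0,0,0],"grip":-1},{"linear":[13,0,26],"dr":[0,0,0],"grip":-1},{"linear":[13,0,26],"dr":[0,0,0],"grip":-1},{"linear":[13,0,26],"dr":[0,0,0],"grip":-1},{"linear":[13,0,26],"dr":[0,0,0],"grip":-1},{"linear":[13,0,26],"dr":[0,0,0],"grip":-1},{"linear":[13,0,26],"dr":[0,0,0],"grip":-1},{"linear":[13,0,26],"dr":[0,0,0],"grip":-1},{"linear":[13,0,26],"dr":[0,0,0],"grip":-1},{"linear":[13,0,26],"dr":[0,0,0],"grip":-1},{"linear":[13,0,26],"dr":[0,0,0],"grip":-1},{"linear":[10,0,17],"dr":[0,0,0],"grip":-1}]'
python3 -m inch '[{"linear":[0,0,0],"dr":[0,0,0],"grip":-1},{"linear":[0,0,0],"dr":[0,0,0],"grip":-1},{"linear":[0,0,0],"dr":[0,0,0],"grip":-1}]'
python3 - <<'E'
from bench import bot
from h import *
print(bot.get_obs())
for n in ("scene","wrist"):
    s=bot.snapshot(n)
    if n=="wrist": print({k:v for k,v in s.items() if k!="color"})
    cv2.imwrite(f"pics/{n}1.png",s["color"])
E
```

```text
t: 2.97
eef_pos: [0.5107, -0.0574, 0.2391]
orientation: [-1.569, -0.002, -0.0]
contact_force: [0.7, 0.4, -0.9]
grip_width: 0.0004
t: 3.22
eef_pos: [0.5088, -0.0619, 0.2386]
orientation: [-1.572, 0.001, -0.003]
contact_force: [0.3, -0.2, 0.0]
grip_width: 0.0004
{'t': 3.2167, 'q': array([ 0.33082431,  0.57321538, -0.47682923,  1.89123963,  0.36930112,
        0.76558658, -0.35363853]), 'qvel': array([ 0.0222435 , -0.00184791,  0.00713635,  0.0071859 ,  0.00063977,
       -0.0012886 ,  0.0024187 ]), 'effort': array([-1.15566887e+00, -4.32597399e+01, -4.29365158e+00, -1.30291191e+01,
       -9.81380884e-02, -7.58112338e-02, -1.70886994e-02]), 'eef_pos': array([ 0.50882443, -0.06193406,  0.23856516]), 'orientation': array([-1.57214301e+00,  1.00842938e-03, -2.55594061e-03]), 'contact_force': array([ 0.25098249, -0.22936644,  0.0322971 ]), 'moment': array([-0.06318124, -0.04681998,  0.02226205]), 'grip_width': 0.00036899973863078583}
{'fx': 371.64829954431775, 'fy': 371.64829954431775, 'cx': 321.5211801027905, 'cy': 237.9715762376451, 'tool_from_camera': array([[ 9.99998563e-01,  1.59920988e-03,  5.62348892e-04,
        -4.03702556e-04],
       [-4.42069835e-05, -3.07015969e-01,  9.51704362e-01,
        -1.46577859e-01],
       [ 1.69462511e-03, -9.51703019e-01, -3.07015458e-01,
         8.11703157e-02],
       [ 0.00000000e+00,  0.00000000e+00,  0.00000000e+00,
         1.00000000e+00]])}
```

Run:
```python
from bench import bot
from h import *
o=bot.get_obs(); print(o["eef_pos"])
s=bot.snapshot("wrist"); M=np.linalg.inv(s["tool_from_camera"])
from scipy.spatial.transform import Rotation as Ro
R=Ro.from_euler("xyz",o["orientation"]).as_matrix()
def pw(X):
    t=(np.atleast_2d(X)-o["eef_pos"])@R; c=t@M[:3,:3].T+M[:3,3]
    th=np.arctan2(np.hypot(c[:,0],c[:,1]),c[:,2]); ph=np.arctan2(c[:,1],c[:,0])
    return np.c_[s["fx"]*th*np.cos(ph)+s["cx"],s["fy"]*th*np.sin(ph)+s["cy"]]
im=s["color"].copy(); a=np.linspace(0,2*np.pi,180)
for C,col in (((.5432,-.115),(0,255,0)),):
  for r,z in((.131,.106),(.112,.106),(.095,.1),(.034,.082)):
    P=pw(np.c_[C[0]+r*np.cos(a),C[1]+r*np.sin(a),np.full(180,z)])
    cv2.polylines(im,[P.astype(int)],True,col,1)
  for r in np.linspace(.034,.15,10):
    cv2.circle(im,pw([C[0]+r*np.cos(np.radians(122)),C[1]+r*np.sin(np.radians(122)),.1 if r>.09 else .082+.3*(r-.034)])[0].astype(int).tolist(),1,(0,0,255),-1)
cv2.imwrite("pics/wrist_fit.png",im)
```

```text
[ 0.5087114  -0.06246287  0.2385929 ]
```

View pics/wrist_fit.png

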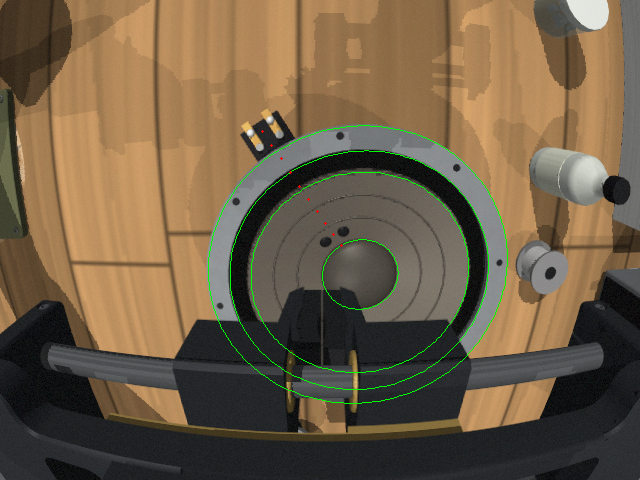

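View pics/scene1.png

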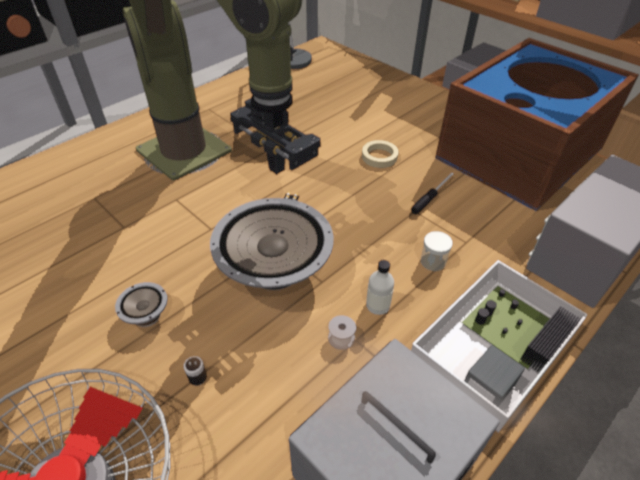

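The wrist overlay matches the rim, surround, cap and tag direction (tag around (265,135)), which confirms the position. Now I'll descend above the tag spot.

```bash
python3 -m inch '[{"linear":[0.5,20,1],"dr":[0,0,0],"grip":-1},{"linear":[0,30,0],"dr":[0,0,0],"grip":-1},{"linear":[0,30,0],"dr":[0,0,0],"grip":-1},{"linear":[0,30,0],"dr":[0,0,0],"grip":-1},{"linear":[0,18,0],"dr":[0,0,0],"grip":-1},{"linear":[0,8,0],"dr":[0,0,0],"grip":-1},{"linear":[0,0,0],"dr":[0,0,0],"grip":-1},{"linear":[0,0,0],"dr":[0,0,0],"grip":-1},{"linear":[0,0,0],"dr":[0,0,0],"grip":-1},{"linear":[0,0,0],"dr":[0,0,0],"grip":-1}]'
python3 -m inch '[{"linear":[0,2,0],"dr":[0,0,0],"grip":-1},{"linear":[0,2,0],"dr":[0,0,0],"grip":-1},{"linear":[0,0,0],"dr":[0,0,0],"grip":-1},{"linear":[0,0,0],"dr":[0,0,0],"grip":-1},{"linear":[0,0,0],"dr":[0,0,0],"grip":-1}]'
python3 -m inch '[{"linear":[0,2,0],"dr":[0,0,0],"grip":-1},{"linear":[0,0,0],"dr":[0,0,0],"grip":-1},{"linear":[0,0,0],"dr":[0,0,0],"grip":-1},{"linear":[0,0,0],"dr":[0,0,0],"grip":-1}]'
```

```text
t: 4.2
eef_pos: [0.5109, -0.06, 0.104]
orientation: [-1.571, -0.003, -0.001]
contact_force: [0.3, -0.4, -0.5]
grip_width: 0.001
t: 4.62
eef_pos: [0.51, -0.0598, 0.0988]
orientation: [-1.571, -0.0, 0.0]
contact_force: [-0.4, -0.2, 0.3]
grip_width: 0.0004
t: 4.95
eef_pos: [0.5099, -0.0598, 0.0967]
orientation: [-1.571, 0.0, 0.0]
contact_force: [0.8, 0.3, 0.8]
grip_width: 0.0
```

```bash
python3 -m inch '[{"linear":[0,1,0],"dr":[0,0,0],"grip":-1},{"linear":[0,1,0],"dr":[0,0,0],"grip":-1},{"linear":[0,1,0],"dr":[0,0,0],"grip":-1},{"linear":[0,0,0],"dr":[0,0,0],"grip":-1},{"linear":[0,0,0],"dr":[0,0,0],"grip":-1},{"linear":[0,0,0],"dr":[0,0,0],"grip":-1}]'
python3 -c "
from bench import bot
print(bot.get_obs()['contact_force'])"
python3 -m inch '[{"linear":[0,1,0],"dr":[0,0,0],"grip":-1},{"linear":[0,1,0],"dr":[0,0,0],"grip":-1},{"linear":[0,0,0],"dr":[0,0,0],"grip":-1},{"linear":[0,0,0],"dr":[0,0,0],"grip":-1},{"linear":[0,0,0],"dr":[0,0,0],"grip":-1}]'
python3 -m inch '[{"linear":[0,0,0],"dr":[0,0,0],"grip":-1}]'
```

```text
t: 5.45
eef_pos: [0.5101, -0.0597, 0.0938]
orientation: [-1.571, -0.0, 0.0]
contact_force: [-0.3, 0.4, 1.7]
grip_width: 0.0004
[-0.32096841  0.41508658  1.72346032]
t: 5.87
eef_pos: [0.51, -0.0597, 0.0918]
orientation: [-1.571, -0.0, 0.0]
contact_force: [-0.6, 0.9, 2.5]
grip_width: 0.0003
t: 5.95
eef_pos: [0.51, -0.0597, 0.0918]
orientation: [-1.571, -0.0, -0.0]
contact_force: [-1.0, 0.2, 2.2]
grip_width: 0.0003
```

```bash
python3 -m inch '[{"linear":[0,1,0],"dr":[0,0,0],"grip":-1},{"linear":[0,1,0],"dr":[0,0,0],"grip":-1},{"linear":[0,1,0],"dr":[0,0,0],"grip":-1},{"linear":[0,0,0],"dr":[0,0,0],"grip":-1},{"linear":[0,0,0],"dr":[0,0,0],"grip":-1},{"linear":[0,0,0],"dr":[0,0,0],"grip":-1}]'
python3 -m inch '[{"linear":[0,0,0],"dr":[0,0,0],"grip":-1}]'
python3 - <<'E'
import numpy as np
C=np.array([543.2,-115.]);p=np.array([510.0,-59.7]);d=p-C;print(np.hypot(*d),np.degrees(np.arctan2(d[1],d[0])))
a=np.radians(122-6*np.arange(0,61)); Q=C+64*np.c_[np.cos(a),np.sin(a)]
cur=np.round(p,1)
for k in range(1,61):
    st=np.round(Q[k]-cur,1); cur=cur+st; print(k,st.tolist(), end="; " if k%5 else "\n")
E
```

```text
t: 6.45
eef_pos: [0.5101, -0.0597, 0.0888]
orientation: [-1.571, -0.0, 0.0]
contact_force: [-0.7, 0.2, 5.2]
grip_width: 0.0005
t: 6.53
eef_pos: [0.51, -0.0597, 0.0888]
orientation: [-1.571, -0.0, 0.0]
contact_force: [-1.0, 0.5, 4.9]
grip_width: 0.0004
64.50062015205748 120.97899071930115
1 [5.1, 2.2]; 2 [6.2, 2.6]; 3 [6.4, 2.0]; 4 [6.6, 1.3]; 5 [6.7, 0.6]
6 [6.7, -0.2]; 7 [6.6, -0.8]; 8 [6.5, -1.5]; 9 [6.4, -2.2]; 10 [6.0, -2.8]
11 [5.8, -3.4]; 12 [5.3, -4.1]; 13 [4.9, -4.5]; 14 [4.4, -5.1]; 15 [3.9, -5.5]
16 [3.2, -5.8]; 17 [2.6, -6.2]; 18 [2.0, -6.4]; 19 [1.3, -6.6]; 20 [0.6, -6.7]
21 [-0.2, -6.7]; 22 [-0.8, -6.6]; 23 [-1.5, -6.5]; 24 [-2.2, -6.4]; 25 [-2.8, -6.0]
26 [-3.4, -5.8]; 27 [-4.1, -5.3]; 28 [-4.5, -4.9]; 29 [-5.1, -4.4]; 30 [-5.5, -3.9]
31 [-5.8, -3.2]; 32 [-6.2, -2.6]; 33 [-6.4, -2.0]; 34 [-6.6, -1.3]; 35 [-6.7, -0.6]
36 [-6.7, 0.2]; 37 [-6.6, 0.8]; 38 [-6.5, 1.5]; 39 [-6.4, 2.2]; 40 [-6.0, 2.8]
41 [-5.8, 3.4]; 42 [-5.3, 4.1]; 43 [-4.9, 4.5]; 44 [-4.4, 5.1]; 45 [-3.9, 5.5]
46 [-3.2, 5.8]; 47 [-2.6, 6.2]; 48 [-2.0, 6.4]; 49 [-1.3, 6.6]; 50 [-0.6, 6.7]
51 [0.2, 6.7]; 52 [0.8, 6.6]; 53 [1.5, 6.5]; 54 [2.2, 6.4]; 55 [2.8, 6.0]
56 [3.4, 5.8]; 57 [4.1, 5.3]; 58 [4.5, 4.9]; 59 [5.1, 4.4]; 60 [5.5, 3.9]
```

The force is 5 N, so the cone is in about 5 mm. Starting the clockwise stroke, checking as I go.

```bash
python3 -m inch '[{"linear":[5.1,0,2.2],"dr":[0,0,0],"grip":-1},{"linear":[6.2,0,2.6],"dr":[0,0,0],"grip":-1},{"linear":[6.4,0,2.0],"dr":[0,0,0],"grip":-1},{"linear":[6.6,0,1.3],"dr":[0,0,0],"grip":-1},{"linear":[6.7,0,0.6],"dr":[0,0,0],"grip":-1},{"linear":[0,0,0],"dr":[0,0,0],"grip":-1},{"linear":[0,0,0],"dr":[0,0,0],"grip":-1}]'
```

```text
t: 7.12
eef_pos: [0.5427, -0.0508, 0.0889]
orientation: [-1.57, -0.003, -0.0]
contact_force: [0.2, -1.9, 3.5]
grip_width: 0.0004
```

```bash
python3 -m inch '[{"linear":[6.7,0.3,-0.2],"dr":[0,0,0],"grip":-1},{"linear":[6.6,0.3,-0.8],"dr":[0,0,0],"grip":-1},{"linear":[6.5,0.2,-1.5],"dr":[0,0,0],"grip":-1},{"linear":[6.4,0,-2.2],"dr":[0,0,0],"grip":-1},{"linear":[6.0,0,-2.8],"dr":[0,0,0],"grip":-1},{"linear":[5.8,0,-3.4],"dr":[0,0,0],"grip":-1},{"linear":[5.3,0,-4.1],"dr":[0,0,0],"grip":-1},{"linear":[0,0,0],"dr":[0,0,0],"grip":-1},{"linear":[0,0,0],"dr":[0,0,0],"grip":-1}]'
```

```text
t: 7.87
eef_pos: [0.5852, -0.0657, 0.088]
orientation: [-1.57, -0.001, -0.0]
contact_force: [-2.5, -1.4, 6.4]
grip_width: 0.0004
```

```bash
python3 -m inch '[{"linear":[4.3,-0.3,-4.5],"dr":[0,0,0],"grip":-1},{"linear":[4.2,-0.3,-5.1],"dr":[0,0,0],"grip":-1},{"linear":[3.7,-0.2,-5.5],"dr":[0,0,0],"grip":-1},{"linear":[3.2,0,-5.8],"dr":[0,0,0],"grip":-1},{"linear":[2.6,0,-6.2],"dr":[0,0,0],"grip":-1},{"linear":[2.0,0,-6.4],"dr":[0,0,0],"grip":-1},{"linear":[1.3,0,-6.6],"dr":[0,0,0],"grip":-1},{"linear":[0.6,0,-6.7],"dr":[0,0,0],"grip":-1},{"linear":[0,0,0],"dr":[0,0,0],"grip":-1},{"linear":[0,0,0],"dr":[0,0,0],"grip":-1}]'
```

```text
t: 8.7
eef_pos: [0.6075, -0.1135, 0.0891]
orientation: [-1.571, -0.003, -0.001]
contact_force: [0.8, 1.3, 6.1]
grip_width: 0.0008
```

```bash
python3 -m inch '[{"linear":[-0.3,0,-6.7],"dr":[0,0,0],"grip":-1},{"linear":[-0.9,0,-6.6],"dr":[0,0,0],"grip":-1},{"linear":[-1.6,0,-6.5],"dr":[0,0,0],"grip":-1},{"linear":[-2.2,0,-6.4],"dr":[0,0,0],"grip":-1},{"linear":[-2.8,0,-6.0],"dr":[0,0,0],"grip":-1},{"linear":[-3.4,0,-5.8],"dr":[0,0,0],"grip":-1},{"linear":[-4.1,0,-5.3],"dr":[0,0,0],"grip":-1},{"linear":[-4.5,0,-4.9],"dr":[0,0,0],"grip":-1},{"linear":[0,0,0],"dr":[0,0,0],"grip":-1},{"linear":[0,0,0],"dr":[0,0,0],"grip":-1}]'
```

```text
t: 9.53
eef_pos: [0.5853, -0.1632, 0.0887]
orientation: [-1.573, 0.001, -0.002]
contact_force: [0.8, 1.5, 6.4]
grip_width: 0.0003
```

```bash
python3 -m inch '[{"linear":[-3.3,0,-2.6],"dr":[0,0,0],"grip":-1},{"linear":[-5.5,0,-3.9],"dr":[0,0,0],"grip":-1},{"linear":[-5.8,0.2,-3.2],"dr":[0,0,0],"grip":-1},{"linear":[-6.2,0.2,-2.6],"dr":[0,0,0],"grip":-1},{"linear":[-6.4,0,-2.0],"dr":[0,0,0],"grip":-1},{"linear":[-6.6,0,-1.3],"dr":[0,0,0],"grip":-1},{"linear":[-6.7,0,-0.6],"dr":[0,0,0],"grip":-1},{"linear":[0,0,0],"dr":[0,0,0],"grip":-1},{"linear":[0,0,0],"dr":[0,0,0],"grip":-1}]'
```

```text
t: 10.28
eef_pos: [0.5438, -0.1782, 0.0881]
orientation: [-1.572, 0.004, -0.001]
contact_force: [0.4, 0.4, 5.3]
grip_width: 0.0005
```

Halfway through the circle, at −89°, the force is still 5.3 N. Continuing.

```bash
python3 -m inch '[{"linear":[-6.7,0,0.2],"dr":[0,0,0],"grip":-1},{"linear":[-6.6,0,0.6],"dr":[0,0,0],"grip":-1},{"linear":[-6.5,0,1.4],"dr":[0,0,0],"grip":-1},{"linear":[-6.4,0,2.1],"dr":[0,0,0],"grip":-1},{"linear":[-6.0,0,2.8],"dr":[0,0,0],"grip":-1},{"linear":[-5.8,0,3.4],"dr":[0,0,0],"grip":-1},{"linear":[-5.3,0,4.1],"dr":[0,0,0],"grip":-1},{"linear":[-4.9,0,4.5],"dr":[0,0,0],"grip":-1},{"linear":[0,0,0],"dr":[0,0,0],"grip":-1},{"linear":[0,0,0],"dr":[0,0,0],"grip":-1}]'
```

```text
t: 11.12
eef_pos: [0.4961, -0.1574, 0.0881]
orientation: [-1.571, 0.003, 0.001]
contact_force: [0.5, 0.6, 4.8]
grip_width: 0.0006
```

```bash
python3 -m inch '[{"linear":[-4.2,0,4.2],"dr":[0,0,0],"grip":-1},{"linear":[-3.9,0,5.1],"dr":[0,0,0],"grip":-1},{"linear":[-3.2,0,5.5],"dr":[0,0,0],"grip":-1},{"linear":[-2.6,0,6.0],"dr":[0,0,0],"grip":-1},{"linear":[-2.0,0,6.4],"dr":[0,0,0],"grip":-1},{"linear":[-1.3,0,6.6],"dr":[0,0,0],"grip":-1},{"linear":[-0.6,0,6.7],"dr":[0,0,0],"grip":-1},{"linear":[0,0,0],"dr":[0,0,0],"grip":-1},{"linear":[0,0,0],"dr":[0,0,0],"grip":-1}]'
```

```text
t: 11.87
eef_pos: [0.4789, -0.1159, 0.0881]
orientation: [-1.569, 0.002, 0.002]
contact_force: [-0.6, 1.7, 4.1]
grip_width: 0.0002
```

```bash
python3 -m inch '[{"linear":[0.2,0.2,6.7],"dr":[0,0,0],"grip":-1},{"linear":[0.8,0.2,6.6],"dr":[0,0,0],"grip":-1},{"linear":[1.5,0,6.5],"dr":[0,0,0],"grip":-1},{"linear":[2.2,0,6.4],"dr":[0,0,0],"grip":-1},{"linear":[2.8,0,6.0],"dr":[0,0,0],"grip":-1},{"linear":[3.4,0,5.8],"dr":[0,0,0],"grip":-1},{"linear":[0,0,0],"dr":[0,0,0],"grip":-1},{"linear":[0,0,0],"dr":[0,0,0],"grip":-1}]'
```

```text
t: 12.53
eef_pos: [0.4909, -0.078, 0.0879]
orientation: [-1.57, 0.0, 0.002]
contact_force: [0.1, -2.3, 6.2]
grip_width: 0.0007
```

```bash
python3 -m inch '[{"linear":[4.1,0,5.3],"dr":[0,0,0],"grip":-1},{"linear":[4.5,0,4.9],"dr":[0,0,0],"grip":-1},{"linear":[5.1,0,4.4],"dr":[0,0,0],"grip":-1},{"linear":[4.5,0,2.7],"dr":[0,0,0],"grip":-1},{"linear":[0,0,0],"dr":[0,0,0],"grip":-1},{"linear":[0,0,0],"dr":[0,0,0],"grip":-1},{"linear":[0,0,0],"dr":[0,0,0],"grip":-1}]'
```

```text
t: 13.12
eef_pos: [0.5083, -0.0611, 0.0877]
orientation: [-1.57, 0.002, 0.001]
contact_force: [-1.4, -2.3, 4.7]
grip_width: 0.0004
```

Back at the tag spot. Before lifting I'll check whether the woofer has shifted.

Run:
```python
from bench import bot
from h import *
s=bot.snapshot("top"); C=(.5432,-.115); a=np.linspace(0,2*np.pi,180)
im=cv2.resize(s["color"],None,fx=4,fy=4,interpolation=cv2.INTER_CUBIC)
for r,z in((.131,.106),(.112,.106)):
    P=proj(s,np.c_[C[0]+r*np.cos(a),C[1]+r*np.sin(a),np.full(180,z)])*4+1.5
    cv2.polylines(im,[P.astype(int)],True,(0,255,0),1)
u,v=(proj(s,np.array([*C,.1]))[0]*4).astype(int)
cv2.imwrite("pics/top2.png",im[v-300:v+300,u-350:u+350])
```

```text
(no output)
```

View pics/top2.png

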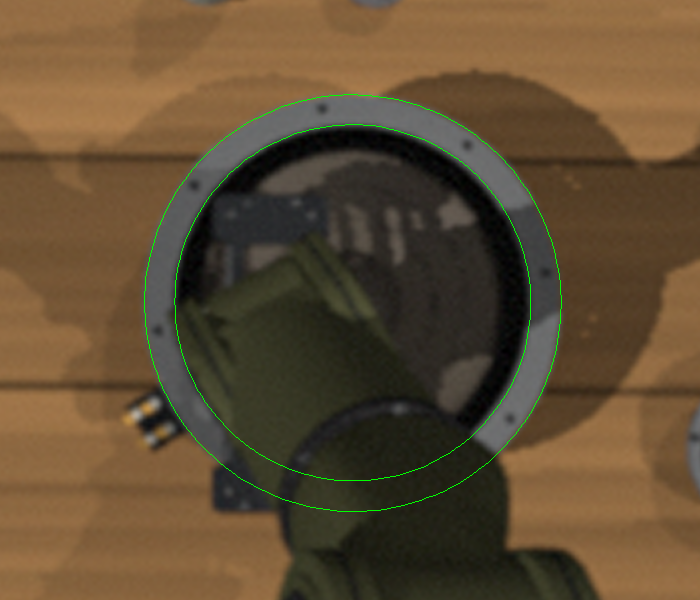

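The rim still sits on the original overlay, so the woofer has not shifted, and the tag is still at (155,420). Lifting straight up.

```bash
python3 -m inch '[{"linear":[0,-3,0],"dr":[0,0,0],"grip":-1},{"linear":[0,-6,0],"dr":[0,0,0],"grip":-1},{"linear":[0,-15,0],"dr":[0,0,0],"grip":-1},{"linear":[0,-30,0],"dr":[0,0,0],"grip":-1},{"linear":[0,-35,0],"dr":[0,0,0],"grip":-1},{"linear":[0,-35,0],"dr":[0,0,0],"grip":-1},{"linear":[0,-30,0],"dr":[0,0,0],"grip":-1},{"linear":[0,0,0],"dr":[0,0,0],"grip":-1},{"linear":[0,0,0],"dr":[0,0,0],"grip":-1},{"linear":[0,0,0],"dr":[0,0,0],"grip":-1},{"linear":[0,0,0],"dr":[0,0,0],"grip":-1},{"linear":[0,0,0],"dr":[0,0,0],"grip":-1},{"linear":[0,0,0],"dr":[0,0,0],"grip":-1}]'
python3 - <<'E'
from bench import bot
import cv2
cv2.imwrite("pics/scene3.png",bot.snapshot("scene")["color"])
E
```

```text
t: 14.25
eef_pos: [0.5083, -0.0621, 0.2408]
orientation: [-1.57, 0.002, 0.0]
contact_force: [0.5, 0.1, 0.3]
grip_width: 0.0004
```

View pics/scene3.png

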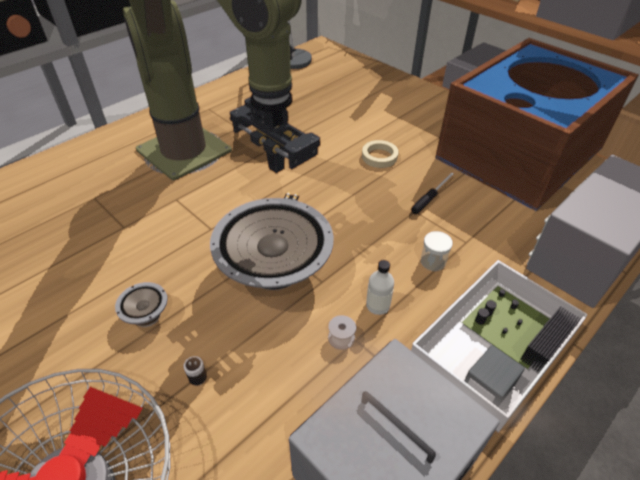

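The scene matches the earlier view: woofer at (272,243), bystanders unmoved, arm clear. Handing in.

```bash
python3 -c "
from bench import bot
print(bot.sign_off())"
```

```text
the job is handed in; nothing more can be done
None
```

I pressed the closed fingertips on the cone at the tag strip and ran them once round clockwise without lifting. I then lifted off at the tag strip and handed the job in at about 14 s. The hand-in gave no verdict.

- **Stroke:** I held about 64 mm radius. The force at each stop was 3.5–6.4 N, which by the given spring puts the cone about 3–7 mm in. I had no direct reading of cone depth, only this force, and none between stops.
- **Start of the stroke:** the fingertips met the cone about 2–3 mm lower than I had worked out, so I set the depth from the force instead.
- **Locating the woofer:** the two fixed cameras differed by about 3 mm on its centre. I used the average, and the wrist camera overlay agreed with it.
- **Last checks:** just before lift-off the rim still sat on its original outline. After lift-off the force was near zero, the arm was clear, and the woofer and the other things looked unmoved in the scene picture. I took the cone as sprung back from the near-zero force and the picture.

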